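# Nest three handled sample pans with their handles fanned

## Task

Make one neat nest of the three sample pans: the middle one sits cocked in the big one because its handle lies on the big pan's handle, so first push that handle sideways, without lifting the pan out, until the pan drops level and fully home. Then lower the small pan (do not drop it) into the middle one and press it down, firmly but not hard, until the stiff sieve disc in there is down on the pan's floor and the small pan is level and fully home on it. Leave the handles fanned, each of the upper two some 30 to 80 degrees to either side of the big pan's and at least 30 from the other; leave the big pan where it stands, let go, and do not disturb the trowel, tub or brush.

Things in the scene. Friction and masses are not known exactly. Their poses are not given: they have to be found in the camera images.
- big_pan_center (a point): Big round pan, loose on the table, 0.5 kg. Steel, outer radius 50 mm at the foot, 60 mm at the rim, 50 mm high, wall 3 mm, floor 4 mm. Point on its axis, 25 mm above its underside; z up, x towards its handle.
- big_pan_grip (a point): Centre of the big pan's wooden grip, a bar 80 mm long (x, out from the pan), 18 wide (y), 20 tall (z), 125 mm from the pan's axis, 46 mm above its underside; a steel strap 14 x 5 mm joins it to the pan.
- middle_pan_center (a point): Middle pan, about 0.25 kg, loose in the big one, at first cocked with its grip on the big pan's. Home, it stands on the big pan's floor, its rim 10 mm above that rim, with 4 mm play all round. Steel, outer radius 44 mm at the foot, 53 mm at the rim, 56 mm high, wall 3 mm, floor 4 mm. Point on its axis, 28 mm above its underside; z up, x towards its handle.
- middle_pan_grip (a point): Centre of the middle pan's wooden grip, a bar 80 mm long (x, out from the pan), 18 wide (y), 20 tall (z), 118 mm from the pan's axis, 52 mm above its underside; a steel strap 14 x 5 mm joins it to the pan. With the pan home its underside is 10 mm lower than the top of the big pan's grip: they cannot overlap.
- small_pan_center (a point): Small pan, about 0.2 kg, upright on the table apart from the others. Home, it stands on the lowered sieve disc, its rim 11 mm above the middle pan's. Press on its floor with shut fingers. Steel, outer radius 37.5 mm at the foot, 46 mm at the rim, 60 mm high, wall 3 mm, floor 4 mm. Point on its axis, 30 mm above its underside; z up, x towards its handle.
- small_pan_grip (a point): Centre of the small pan's wooden grip, a bar 80 mm long (x, out from the pan), 18 wide (y), 20 tall (z), 111 mm from the pan's axis, 55 mm above its underside; a steel strap 14 x 5 mm joins it to the pan. Carry the pan by it. With the pan home its underside is 10 mm lower than the top of the middle pan's grip.
- sieve_disc (a joint): Height (m) of the perforated metal disc in the middle pan above its lowest place: 0 when down on the floor. 79 mm across, 3 mm thick, push-fit: it stays at whatever height it is left, bears the small pan's weight, slides down when loaded with some 6 N in all, then stops hard.
- trowel: bystander: digging trowel lying on the table, 220 mm long along its x (handle to -x), 60 mm wide, 30 mm high; origin under the joint of blade and handle
- tub: bystander: closed round specimen tub, 56 mm across, 60 mm high; origin at the centre of its underside
- brush: bystander: small brush lying on the table along its x, under 250 mm long and 40 mm high; origin under its middle

How it is judged:
By the outcome, as a careful person would: the job done as asked, in the order asked, and still so for the second after the job is handed in, with the robot touching nothing.
It also fails if it takes over 72 s, if anything falls off the work surface, if the arm or the gripper's body presses on something with over 40 N, if the wrist force passes 120 N, or if a joint passes its speed limit or range.

## Robot

A 6-joint arm with a two-finger parallel gripper is mounted at the origin on the work surface. World frame = base frame: x ahead of the robot, y to its left, z up, the work surface at z = 0. Lengths are in mm, angles in degrees, forces in N, time in s.
With the tool pointing down it reaches from about 350 to 850 mm from the base axis. Payload 8.1 kg.
Tool frame: the origin (TCP) lies at the very end of the fingers, on their centre line; the grasp point (between the pads) lies 19 mm behind it (tcp_to_grasp is the distance from the TCP to the grasp point, in mm); z points along the fingers, x is the direction in which the jaws open and shut, and the axes are right-handed (so a half turn about z gives the same grasp; the last joint's range is limited). The gripper opens to 85 mm and grips with 20 to 120 N. Pads are 22 mm wide; open, the fingers measure 114 mm over their backs; the gripper's body (76 mm by 85 mm) begins 54 mm behind the grasp point. The pads swing forward as they close: fully open they stand 13 mm farther back than shut.
Start: joints at [-68.606, 7.471, 85.268, -0, 87.261, -4.893], TCP at [265.743, -537.946, 231.292] pointing down, gripper open.
Joint ranges: [-169.43, 169.43], [-51.17, 129.36], [1.28, 143.12], [-76.62, 256.62], [0, 156.53], [-152.29, 152.29]. Speed limits (degrees/s): [136.94, 136.94, 159.86, 180, 180, 180].

## Interface

Orientations are given as [roll, pitch, yaw] about the fixed x, y, z axes, in that order (R = Rz(yaw) Ry(pitch) Rx(roll)).
In Python, from bench import * gives the robot as it stands. The module is installed in compiled form; this text tells all that it offers.
- The arm moves only by the tool apply_moves, never from a script. Its argument "targets" is text: rows parted by semicolons, each of 7 numbers parted by spaces: the turn, a rotation vector about the tool's x, y, z in rad, then the shift along the tool's x, y, z in cm, then the finger opening in cm, from 0 to 8.54. A call has exactly 5 rows; each row is the pose to reach, as a shift and turn from the pose commanded when the call began, along the tool's axes at that moment; what a row does not reach only later rows make up. A row lasts 1/10 s, in which the tool goes at most 50 mm and 8.59 degrees, less where a joint would pass 70% of its speed; a pose out of reach is approached as far as the arm can. A call with a gripper value outside its range is refused whole. The fingers move at their own pace and stop on an object; "force" is the grip in N (left out, the last holds). Time passes only in rows, so rows that repeat a pose let the fingers close, or fill a call up. It gives the time, the measured TCP pose, the force and the opening at its end, in the units of the state.
- sense(): the state, without advancing time (a new reading comes with each control period).
- snapshot(name): name is "scene" or "top" or "wrist"; returns the picture (400x640x3 uint8, red, green, blue); there is no depth.
- camera_model(name): a dict with "fx", "fy", "cx", "cy" (pixels), "position" and "attitude" of the camera in the world; the wrist camera has in their place "T_tool_cam" (4x4, takes a point from camera to tool coordinates, whose origin is the TCP and whose axes are the tool frame's). Camera axes: x right, y up, looking along -z (the intrinsics and any distortion apply to the point x, -y, -z); pixel columns grow to the right and rows downward; lengths in mm; the calibration is good to about 2 mm. A picture is of the moment at which its call begins: read the wrist's pose just before it. camera_model takes no time and is no camera call.
- hand_in(): hands the job in, once; it reports no verdict.
Trained networks look in the newest picture that a camera, given by its name, has taken for a name from the list of things; names that differ only in an ending like _2 or _b are one class to them, and where a whole thing is asked for, a point or a joint stands for the part that bears it (a point fixed in the world has none). Each returns a list of dicts, best first, with "confidence" (0 to 1); they miss things now and then, are a little off and sometimes report something else, mostly with a low value. They report only what shows in the picture. A call takes as long as a camera call.
- recognise(camera, query): "at" ([row, column] in pixels, amid what is visible of it).
- place_of(camera, query): "at" ([row, column] in pixels: a listed point, or the origin of a listed thing).
The state is a dict: "time": time; "joint_pos": joint angles; "qd": joint speeds; "joint_efforts": joint torques, N m; "tool_pos": TCP position; "tcp_rot": TCP orientation; "ft_force": force on the tool from outside, world axes, zero at the start; "wrist_torque": the same for the moment, N m; "finger_gap": finger opening in mm.
Only numpy, scipy, OpenCV 4.12 (cv2) and the standard library are available. Lean on these libraries where they do the work, as an engineer would, in place of code of your own. Each camera call takes 0.05 s, during which the arm holds its last target. There are 200 camera calls.

## Working session

There is one attempt and no reset: what is moved stays moved. The work goes in short steps, Python scripts to look and compute and a tool call to move; the robot and the scene stay as the last step left them, time stands still between calls to the robot, and variables do not carry over. Pictures are saved under pics/ and viewed, about 8 in all and at most 12, crops included, and the job is handed in when it is done.

Besides the shell and the picture viewer there is one more tool, called after "Request:" by a JSON object that holds its "name" and its "arguments", one argument or row to a line. apply_moves: Moves the arm, as the interface text tells. Its arguments: {"type":"object","properties":{"targets":{"type":"string"},"force":{"type":"number"}},"required":["targets"]}

```bash
mkdir -p pics; cat > h.py <<'E'
from bench import *
import numpy as np, cv2
from scipy.spatial.transform import Rotation as R
def save(cam,name,crop=None,scale=1):
    im=np.asarray(snapshot(cam))[:,:,::-1]
    if crop: r0,r1,c0,c1=crop; im=im[r0:r1,c0:c1]
    im=cv2.resize(im,None,fx=scale,fy=scale,interpolation=cv2.INTER_CUBIC)
    cv2.imwrite('pics/'+name,im)
def campose(cam,s=None):
    m=camera_model(cam)
    if 'T_tool_cam' in m:
        s=s or sense(); T=np.eye(4);T[:3,:3]=R.from_euler('xyz',s['tcp_rot'],degrees=True).as_matrix();T[:3,3]=s['tool_pos']
        T=T@np.array(m['T_tool_cam']); return m,T[:3,3],T[:3,:3]
    a=np.array(m['attitude'])
    Rm=a if a.shape==(3,3) else R.from_euler('xyz',a,degrees=True).as_matrix()
    return m,np.array(m['position']),Rm
def ray(cam,at,s=None):
    m,p,Rm=campose(cam,s)
    d=Rm@np.array([(at[1]-m['cx'])/m['fx'],-(at[0]-m['cy'])/m['fy'],-1])
    return p,d
def atz(cam,at,z,s=None):
    p,d=ray(cam,at,s); return p+d*(z-p[2])/d[2]
def proj(cam,P,s=None):
    m,p,Rm=campose(cam,s); q=Rm.T@(np.array(P)-p)
    return np.array([m['cy']-m['fy']*q[1]/-q[2], m['cx']+m['fx']*q[0]/-q[2]])
E
python3 - <<'E'
from h import *
print(sense())
for c in('scene','top','wrist'): print(c,camera_model(c))
save('top','top1.png',scale=1.25); save('scene','scene1.png',scale=1.25)
Z=dict(big_pan_center=25,big_pan_grip=46,middle_pan_center=35,middle_pan_grip=66,small_pan_center=30,small_pan_grip=55,trowel=0,tub=0,brush=0)
for q,z in Z.items():
    for c in('top','scene'):
        for r in place_of(c,q)[:2]: print(q,c,np.round(r['at']),round(r['confidence'],2),atz(c,r['at'],z).round())
E
```

```text
{'time': 0.0, 'joint_pos': array([-6.86060473e+01,  7.51642389e+00,  8.53313803e+01,  1.05119696e-03,
        8.72602570e+01, -4.89317379e+00]), 'qd': array([ 0.031108  , -0.02577996,  0.00617594,  0.08743657,  0.00168935,
        0.04373697]), 'joint_efforts': array([-2.36308770e-04, -5.69393599e+01, -5.00557995e+01, -2.39529118e-04,
        1.44996378e-02,  6.17569782e-06]), 'tool_pos': array([ 265.54228813, -537.41715541,  230.21057063]), 'tcp_rot': array([-1.79989736e+02,  1.07577725e-01, -6.37129151e+01]), 'ft_force': array([ 0.16247855,  0.096591  , -0.36759506]), 'wrist_torque': array([-0.00675673,  0.05837225, -0.01194913]), 'finger_gap': 85.17461768088316}
scene {'fx': 415.44709060828217, 'fy': 415.44709060828217, 'cx': 324.04235415238287, 'cy': 201.9616966482831, 'position': array([1065.28910259,  300.26097346,  705.64970861]), 'attitude': array([ 40.30757518,  -1.10546448, 122.8289539 ])}
top {'fx': 455.55677760385475, 'fy': 455.55677760385475, 'cx': 325.7467731792269, 'cy': 195.50738201579807, 'position': array([ 356.94753439,  -10.6192606 , 1141.67450156]), 'attitude': a
[... 767 characters left out ...]
2. 269.] 0.65 [ 464. -233.   35.]
middle_pan_center scene [235. 406.] 0.57 [562. 187.  35.]
middle_pan_grip top [196. 418.] 0.79 [ 599. -219.   66.]
middle_pan_grip scene [155. 237.] 0.59 [ 594. -219.   66.]
small_pan_center top [246. 247.] 0.59 [462. 191.  30.]
small_pan_center scene [211. 432.] 0.56 [470. 203.  30.]
small_pan_grip top [200. 247.] 0.9 [573. 195.  55.]
small_pan_grip scene [234. 408.] 0.97 [572. 191.  55.]
trowel top [157. 425.] 0.64 [ 721. -249.    0.]
trowel scene [208. 184.] 0.98 [ 740. -257.    0.]
tub top [165. 320.] 0.7 [685.  23.   0.]
brush top [149. 225.] 0.85 [718. 275.   0.]
brush scene [234. 407.] 0.7 [531. 180.   0.]
brush scene [330. 408.] 0.65 [722. 272.   0.]
```

View pics/top1.png

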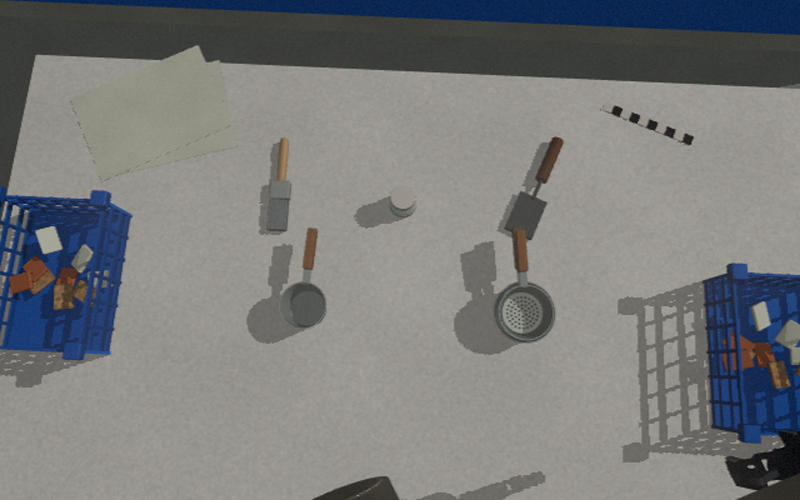

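View pics/scene1.png

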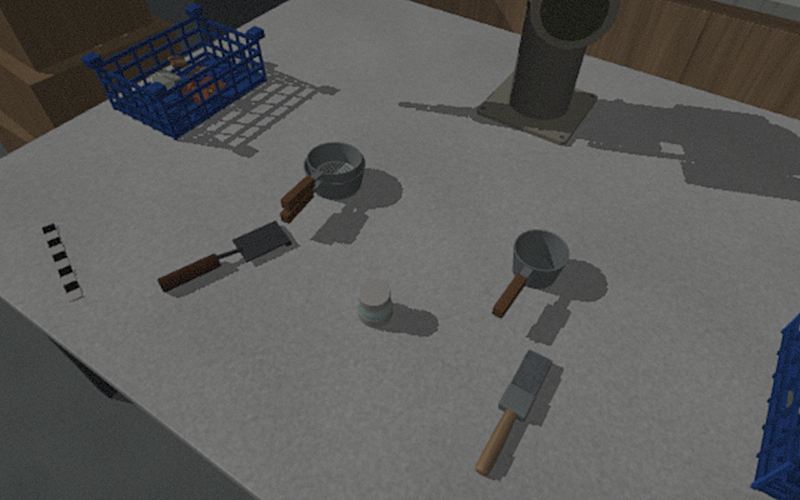

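The top view shows the nest at about px (525,310) of the enlarged picture, with both grips stacked and pointing up towards the trowel. The small pan is at (303,305) with its grip pointing up, the tub at (403,203) and the brush at (278,190). The space on the +y side of the nest is free, so I will push the middle handle to +y. First I move the wrist camera over the nest.

Request:
{"name": "apply_moves", "arguments": {
  "targets": "0 0 0 -1.8 -3.6 0.2 8; 0 0 0 -3.6 -7.2 0.3 6; 0 0 0 -5.4 -10.8 0.5 4; 0 0 0 -7.2 -14.5 0.6 2; 0 0 0 -9.1 -18.1 0.8 0"
}}

```text
time: 1.5
tool_pos: [388.6, -375.0, 223.5]
tcp_rot: [-180.0, -0.0, -63.7]
ft_force: [0.8, 0.1, 0.2]
finger_gap: 21.9
```

Request:
{"name": "apply_moves", "arguments": {
  "targets": "0 0 0 -1.8 -3.6 0.2 0; 0 0 0 -3.6 -7.2 0.3 0; 0 0 0 -5.4 -10.8 0.5 0; 0 0 0 -7.2 -14.5 0.6 0; 0 0 0 -9.1 -18.1 0.8 0"
}}

```text
time: 2.0
tool_pos: [510.7, -213.1, 215.6]
tcp_rot: [-180.0, -0.0, -63.7]
ft_force: [0.6, -0.6, -0.5]
finger_gap: 0.2
```

Request:
{"name": "apply_moves", "arguments": {
  "targets": "0 0 0.12 0 0 0 0; 0 0 0.24 0 0 0 0; 0 0 0.36 0 0 0 0; 0 0 0.459 0 0 0 0; 0 0 0.459 0 0 0 0"
}}

```text
time: 2.5
tool_pos: [509.8, -214.4, 215.3]
tcp_rot: [-180.0, -0.0, -90.1]
ft_force: [-0.2, -0.2, -0.2]
finger_gap: 0.1
```

```bash
cat >> h.py <<'E'
def nice(s): print('t',round(s['time'],2),'tcp',np.round(s['tool_pos'],1),'rpy',np.round(s['tcp_rot'],1),'F',np.round(s['ft_force'],1),'gap',round(s['finger_gap'],1))
def go(P,yaw=None):
    "shift (cm, tool axes) and turn about tool z from the present pose"
    s=sense(); Rm=R.from_euler('xyz',s['tcp_rot'],degrees=True).as_matrix()
    d=Rm.T@(np.array(P)-s['tool_pos'])/10
    print('shift cm',d.round(2),'turn',None if yaw is None else round(-np.radians(yaw-s['tcp_rot'][2]),3))
def find(cam,Z):
    s=sense()
    snapshot(cam)
    for q,z in Z.items():
        for r in place_of(cam,q)[:2]: print(q,cam,np.round(r['at']),round(r['confidence'],2),atz(cam,r['at'],z,s).round(1))
E
python3 - <<'E'
from h import *
nice(sense())
find('wrist',dict(big_pan_center=25,big_pan_grip=46,middle_pan_center=35,middle_pan_grip=68,trowel=0))
save('wrist','w1.png',scale=1.25)
E
```

```text
t 2.5 tcp [ 509.8 -214.4  215.3] rpy [-180.    -0.   -90.1] F [-0.2 -0.2 -0.2] gap 0.1
big_pan_center wrist [ 98. 328.] 0.46 [ 590.1 -221.6   25. ]
middle_pan_center wrist [201. 336.] 0.94 [ 477.4 -230.4   35. ]
middle_pan_grip wrist [ 94. 326.] 0.61 [ 593.6 -218.9   68. ]
```

View pics/w1.png

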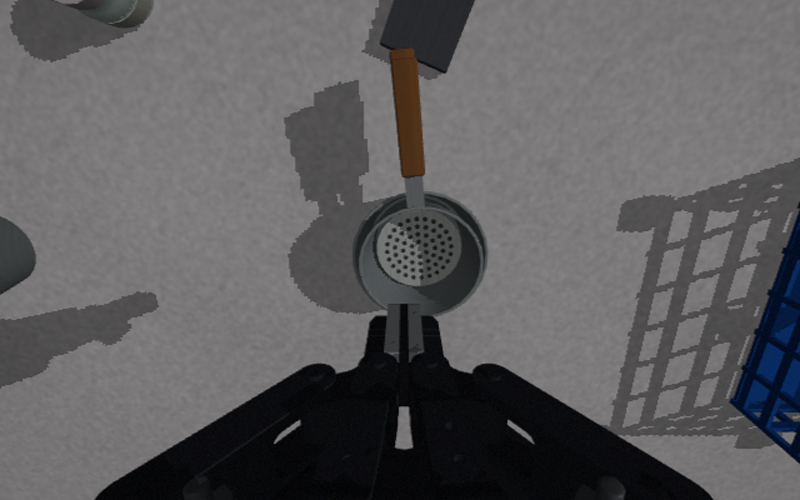

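The wrist view shows the nest centred at about (421,253). The grip's axis runs from (413,175) to (402,50), a heading of about +5°, and the middle grip covers the big one. The pan's axis comes out near (477,-230), which fits the top view. I go down beside the grip on its -y side, with the fingertips at z≈61, above the big grip's top at 56.

Request:
{"name": "apply_moves", "arguments": {
  "targets": "0 0 -0.03 0.7 -1.6 2.3 0; 0 0 -0.06 1.4 -3.2 4.6 0; 0 0 -0.087 2.1 -4.8 6.9 0; 0 0 -0.087 2.9 -6.4 9.2 0; 0 0 -0.087 3.6 -7.9 11.5 0"
}}

```text
time: 3.35
tool_pos: [589.3, -250.8, 99.3]
tcp_rot: [-180.0, -0.0, -85.0]
ft_force: [-0.3, 0.4, 1.2]
finger_gap: -0.1
```

Request:
{"name": "apply_moves", "arguments": {
  "targets": "0 0 0 0 0 1 0; 0 0 0 0 0 2 0; 0 0 0 0 0 3 0; 0 0 0 0 0 3.9 0; 0 0 0 0 0 3.9 0"
}}

```text
time: 3.85
tool_pos: [587.7, -249.9, 60.3]
tcp_rot: [179.9, 0.0, -85.0]
ft_force: [0.2, 0.2, -0.2]
finger_gap: -0.2
```

```bash
python3 - <<'E'
from h import *
nice(sense())
find('wrist',dict(big_pan_grip=46,middle_pan_grip=68,middle_pan_center=35,trowel=0))
find('scene',dict(big_pan_grip=46,middle_pan_grip=68))
E
python3 -c "
import numpy as np
c=np.array([477,-229.5])
# tool axes at yaw -85
y=np.radians(-85);X=np.array([np.cos(y),np.sin(y)]);Y=np.array([np.sin(y),-np.cos(y)])
p0=np.array([589,-250])
for th in range(5,56,4):
  t=np.radians(th);p=c+110*np.array([np.cos(t),np.sin(t)])-16.5*np.array([-np.sin(t),np.cos(t)])
  d=p-p0;print(th,p.round(),'turn',round(-np.radians(th-5),3),(d@X/10).round(2),(d@Y/10).round(2))
"
```

```text
t 3.85 tcp [ 587.7 -249.9   60.3] rpy [179.9   0.  -85. ] F [ 0.2  0.2 -0.2] gap -0.2
big_pan_grip wrist [219. 268.] 0.98 [ 601.8 -219.    46. ]
big_pan_grip scene [162. 239.] 0.74 [ 594.9 -215.8   46. ]
middle_pan_grip scene [157. 236.] 0.6 [ 601.6 -214.5   68. ]
5 [ 588. -236.] turn -0.0 -1.37 -0.02
9 [ 588. -229.] turn -0.07 -2.14 -0.11
13 [ 588. -221.] turn -0.14 -2.92 -0.14
17 [ 587. -213.] turn -0.209 -3.69 -0.12
21 [ 586. -205.] turn -0.279 -4.46 -0.05
25 [ 584. -198.] turn -0.349 -5.23 0.08
29 [ 581. -191.] turn -0.419 -5.99 0.26
33 [ 578. -183.] turn -0.489 -6.73 0.49
37 [ 575. -176.] turn -0.559 -7.45 0.78
41 [ 571. -170.] turn -0.628 -8.15 1.11
45 [ 566. -163.] turn -0.698 -8.83 1.49
49 [ 562. -157.] turn -0.768 -9.47 1.92
53 [ 556. -152.] turn -0.838 -10.09 2.39
```

Request:
{"name": "apply_moves", "arguments": {
  "targets": "0 0 0 -0.5 0 0 0; 0 0 0 -1 0 0 0; 0 0 0 -1.4 0 0 0; 0 0 -0.035 -1.8 -0.06 0 0; 0 0 -0.07 -2.1 -0.1 0 0"
}}

```text
time: 4.75
tool_pos: [587.9, -228.9, 61.3]
tcp_rot: [-180.0, 0.0, -80.8]
ft_force: [0.8, 0.3, 0.7]
finger_gap: -0.4
```

```bash
python3 - <<'E'
from h import *
nice(sense())
save('wrist','w2.png',scale=1.25)
E
```

```text
t 4.75 tcp [ 587.9 -228.9   61.3] rpy [-180.     0.   -80.8] F [0.8 0.3 0.7] gap -0.4
```

View pics/w2.png

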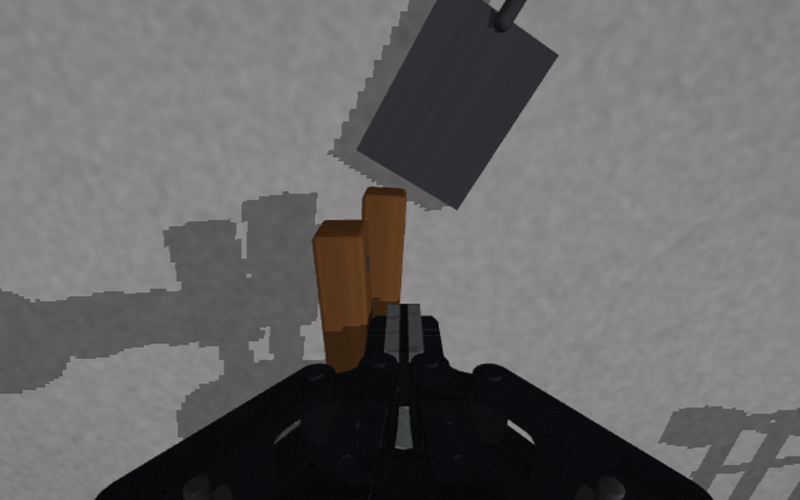

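The middle grip (340,290) has slid off to the left of the big grip (385,245), and the forces are low. I carry on along the arc.

Request:
{"name": "apply_moves", "arguments": {
  "targets": "0 0 -0.07 -0.77 -0.09 0 0; 0 0 -0.14 -1.55 -0.12 0 0; 0 0 -0.21 -2.32 -0.1 0 0; 0 0 -0.28 -3.1 -0.03 0 0; 0 0 -0.349 -3.86 0.1 0 0"
}}

```text
time: 5.3
tool_pos: [580.8, -191.0, 61.3]
tcp_rot: [180.0, -0.0, -60.8]
ft_force: [0.3, 0.3, -0.2]
finger_gap: -0.5
```

```bash
python3 - <<'E'
from h import *
nice(sense())
save('scene','s2.png',crop=(80,230,150,390),scale=3)
find('top',dict(big_pan_grip=46,big_pan_center=25,middle_pan_grip=56,middle_pan_center=32))
E
```

```text
t 5.3 tcp [ 580.8 -191.    61.3] rpy [180.   -0.  -60.8] F [ 0.3  0.3 -0.2] gap -0.5
big_pan_grip top [199. 412.] 0.67 [ 595.9 -208.6   46. ]
middle_pan_grip top [202. 396.] 0.79 [ 584.1 -167.3   56. ]
middle_pan_center top [250. 416.] 0.9 [ 471.8 -219.5   32. ]
```

View pics/s2.png

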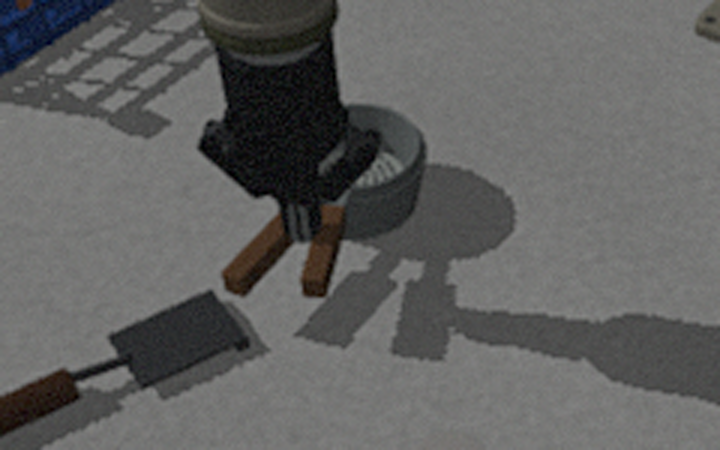

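The middle pan has dropped to about big-grip height and the handles are about 22° apart. I push on along the arc.

Request:
{"name": "apply_moves", "arguments": {
  "targets": "0 0 -0.07 -0.77 -0.09 0 0; 0 0 -0.14 -1.55 -0.12 0 0; 0 0 -0.21 -2.32 -0.1 0 0; 0 0 -0.28 -3.1 -0.03 0 0; 0 0 -0.349 -3.86 0.1 0 0"
}}

```text
time: 6.1
tool_pos: [561.4, -158.4, 61.5]
tcp_rot: [-180.0, -0.0, -40.9]
ft_force: [0.8, -0.6, -0.0]
finger_gap: -0.0
```

Request:
{"name": "apply_moves", "arguments": {
  "targets": "0 0 -0.035 -0.38 -0.05 0 0; 0 0 -0.07 -0.77 -0.09 0 0; 0 0 -0.07 0 0 0 0; 0 0 -0.07 1.5 0 -2 0; 0 0 -0.07 1.5 0 -5 0"
}}

```text
time: 6.6
tool_pos: [572.2, -169.2, 109.8]
tcp_rot: [179.9, 0.2, -37.2]
ft_force: [-0.5, -0.7, 0.8]
finger_gap: -0.3
```

Request:
{"name": "apply_moves", "arguments": {
  "targets": "0 0 0 0 0 -3 0; 0 0 0.1 0 0 -6 0; 0 0 0.2 0 0.5 -9 0; 0 0 0.2 0 2 -11 0; 0 0 0.2 0 2 -11 0"
}}

```text
time: 7.1
tool_pos: [562.3, -186.7, 225.8]
tcp_rot: [-179.9, -0.4, -48.6]
ft_force: [0.0, 0.4, 1.1]
finger_gap: 0.2
```

```bash
python3 - <<'E'
from h import *
nice(sense())
Z=dict(big_pan_grip=46,big_pan_center=25,middle_pan_grip=56,middle_pan_center=32)
for c in('wrist','top','scene'): find(c,Z)
save('wrist','w3.png',scale=1.25)
E
```

```text
t 7.1 tcp [ 562.3 -186.7  225.8] rpy [-179.9   -0.4  -48.6] F [0.  0.4 1.1] gap 0.2
big_pan_grip wrist [165. 366.] 0.95 [ 603.  -218.2   46. ]
middle_pan_grip wrist [156. 276.] 0.92 [ 548.2 -137.7   56. ]
middle_pan_center wrist [242. 299.] 0.71 [ 475.9 -226.6   32. ]
big_pan_grip top [196. 415.] 0.82 [ 602.7 -213.6   46. ]
middle_pan_grip top [215. 383.] 0.93 [ 550.4 -136.9   56. ]
middle_pan_grip top [195. 413.] 0.43 [ 604.  -208.1   56. ]
middle_pan_center top [250. 414.] 0.74 [ 472.6 -215.8   32. ]
big_pan_grip scene [164. 238.] 0.96 [ 601.8 -214.    46. ]
big_pan_grip scene [209. 432.] 0.56 [479.8 202.4  46. ]
big_pan_center scene [138. 267.] 0.78 [ 477.6 -230.1   25. ]
middle_pan_grip scene [164. 280.] 0.75 [ 555.9 -128.7   56. ]
middle_pan_center scene [136. 270.] 0.69 [ 471.8 -223.6   32. ]
```

View pics/w3.png

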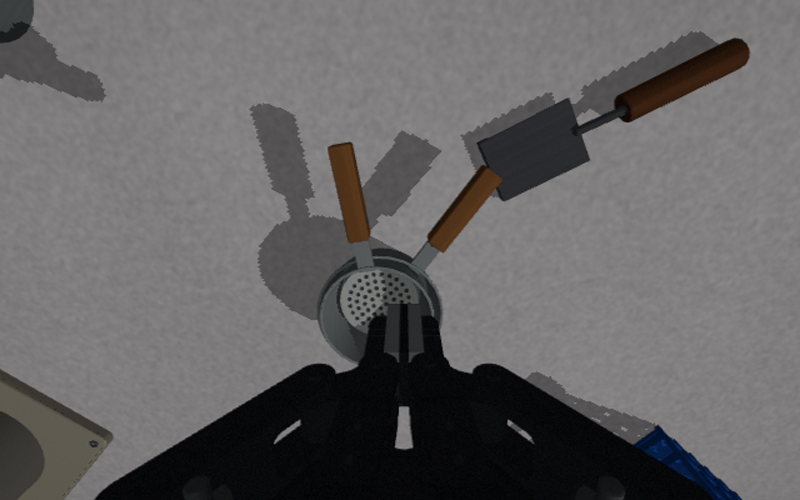

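The wrist view shows the nest with the big grip at (465,210), the middle grip at (349,193) and the sieve disc at (380,300). The headings are about 5° and 51°, so they are 46° apart. Next I get an unobstructed look and fit the rims and the disc height.

Request:
{"name": "apply_moves", "arguments": {
  "targets": "0 0 0.145 -1.9 1.9 0 0; 0 0 0.29 -3.7 3.8 0 0; 0 0 0.435 -5.6 5.7 0 2; 0 0 0.58 -7.4 7.6 0 4; 0 0 0.723 -9.3 9.4 0 5.5"
}}

```text
time: 8.4
tool_pos: [427.6, -176.7, 221.4]
tcp_rot: [-180.0, -0.0, -90.2]
ft_force: [-0.4, 0.4, 0.5]
finger_gap: 43.3
```

```bash
cat > fit.py <<'E'
from h import *
from scipy.optimize import minimize
def fit(im,specs,x0,s,cam='wrist',maxd=8,tilt=False):
    "joint rim fit: specs list of (r,z) ; returns centre"
    e=cv2.Canny(cv2.cvtColor(im,cv2.COLOR_RGB2GRAY),60,140)
    D=np.minimum(cv2.distanceTransform(255-e,cv2.DIST_L2,5),maxd)
    m,p,Rm=campose(cam,s); a=np.linspace(0,2*np.pi,180,endpoint=False)
    def cost(x):
        c=0
        for r,z in specs:
            P=np.c_[x[0]+r*np.cos(a),x[1]+r*np.sin(a),np.full(180,z+(x[2] if len(x)>2 else 0))+((x[3]*np.cos(a)+x[4]*np.sin(a))*r if len(x)>4 else 0)]
            q=(P-p)@Rm; u=m['cx']+m['fx']*q[:,0]/-q[:,2]; v=m['cy']-m['fy']*q[:,1]/-q[:,2]
            c+=cv2.remap(D,u.astype('f4')[None],v.astype('f4')[None],cv2.INTER_LINEAR,borderValue=maxd).mean()
        return c/len(specs)
    best=None
    for dx in(-6,0,6):
        for dy in(-6,0,6):
            q=minimize(cost,np.array(x0)+np.r_[dx,dy,np.zeros(len(x0)-2)],method='Nelder-Mead',options=dict(initial_simplex=None,xatol=.05,fatol=1e-3))
            if best is None or q.fun<best.fun: best=q
    return best.x.round(3),round(best.fun,2)
E
python3 - <<'E'
from fit import *
s=sense(); nice(s)
im=np.asarray(snapshot('wrist'))
cv2.imwrite('pics/w4raw.png',im[:,:,::-1])
for n,sp,x0 in [('big',[(60,50),(57,50)],[478,-229.]),('mid',[(53,60),(50,60)],[478,-229.]),('bigz',[(60,50),(57,50)],[478,-229.,0.]),('midz',[(53,60),(50,60)],[478,-229.,0.])]+[(f'disc{h}',[(39.5,11+h)],[478,-229.]) for h in(0,5,10,15,20)]:
    print(n,*fit(im,sp,x0,s))
Z=dict(big_pan_grip=46,middle_pan_grip=56,middle_pan_center=32,sieve_disc=20)
find('wrist',Z)
d=im[:,:,::-1].copy()
for r,z,col in((60,50,(0,0,255)),(53,60,(0,255,0)),(39.5,16,(255,0,0))):
    for a in np.linspace(0,6.28,150):
        v,u=proj('wrist',[478+r*np.cos(a),-229+r*np.sin(a),z],s); cv2.circle(d,(int(round(u)),int(round(v))),0,col,-1)
v,u=proj('wrist',[478,-229,50],s).astype(int); print(u,v)
cv2.imwrite('pics/w4.png',np.hstack([cv2.resize(x[max(v-75,0):v+75,u-65:u+65],None,fx=3,fy=3) for x in(im[:,:,::-1],d)]))
E
```

```text
t 8.4 tcp [ 427.6 -176.7  221.4] rpy [-180.    -0.   -90.2] F [-0.4  0.4  0.5] gap 43.3
big [ 477.165 -230.012] 0.9
mid [ 475.981 -227.786] 0.69
bigz [ 477.18  -229.993   -0.   ] 0.9
midz [ 475.965 -227.784    0.   ] 0.69
disc0 [ 477.13  -223.184] 1.13
disc5 [ 476.158 -228.905] 0.85
disc10 [ 475.932 -227.974] 0.43
disc15 [ 476.589 -227.27 ] 0.31
disc20 [ 477.458 -226.034] 0.57
middle_pan_grip wrist [ 47. 276.] 0.7 [ 550.2 -136.1   56. ]
middle_pan_center wrist [125. 371.] 0.96 [ 475.9 -229.8   32. ]Traceback (most recent call last):
  File "<stdin>", line 8, in <module>
  File "h.py", line 36, in find
    for r in place_of(cam,q)[:2]: print(q,cam,np.round(r['at']),round(r['confidence'],2),atz(cam,r['at'],z,s).round(1))
             ~~~~~~~~^^^^^^^
ValueError: it knows: big_pan_center, big_pan_grip, brush, middle_pan_center, middle_pan_grip, small_pan_center, small_pan_grip, trowel, tub
```

The fits put the big pan's axis at (477.2,-230.0) and the middle's at (476.0,-227.8), with the middle rim at its home height of 60. The disc is about 13 mm above its lowest place. Next is the small pan.

Request:
{"name": "apply_moves", "arguments": {
  "targets": "0 0 0 -3.7 0 0 5.5; 0 0 0 -7.4 0 0 5.5; 0 0 0 -11.1 0 0 5.5; 0 0 0 -14.8 0 0 5.5; 0 0 0 -18.5 0 0 5.5"
}}

```text
time: 9.15
tool_pos: [428.9, 9.9, 221.5]
tcp_rot: [-180.0, 0.0, -89.8]
ft_force: [-0.2, -0.3, -0.3]
finger_gap: 55.2
```

Request:
{"name": "apply_moves", "arguments": {
  "targets": "0 0 0 -3.7 0 0 5.5; 0 0 0 -7.4 0 0 5.5; 0 0 0 -11.1 0 0 5.5; 0 0 0 -14.8 0 0 5.5; 0 0 0 -18.5 0 0 5.5"
}}

```text
time: 9.65
tool_pos: [428.3, 195.5, 221.4]
tcp_rot: [-180.0, 0.0, -89.8]
ft_force: [-0.4, -0.0, 0.6]
finger_gap: 55.3
```

```bash
python3 - <<'E'
from fit import *
s=sense(); nice(s)
im=np.asarray(snapshot('wrist'))
print('tilt mid',end=' ')
for x0 in ([465,195.],):
    print('small',fit(im,[(46,60),(43,60)],x0,s))
find('wrist',dict(small_pan_grip=55,small_pan_center=30))
find('top',dict(small_pan_grip=55,small_pan_center=30))
cv2.imwrite('pics/w5.png',cv2.resize(im[:,:,::-1],None,fx=1.25,fy=1.25))
E
```

```text
t 9.65 tcp [428.3 195.5 221.4] rpy [-180.     0.   -89.8] F [-0.4 -0.   0.6] gap 55.3
tilt mid small (array([468.018, 194.697]), np.float64(1.7))
small_pan_grip wrist [ 13. 336.] 0.94 [581.1 189.   55. ]
small_pan_grip top [199. 250.] 0.75 [576.  188.9  55. ]
small_pan_grip top [198. 414.] 0.37 [ 597.4 -209.8   55. ]
small_pan_center top [245. 244.] 0.77 [465.5 197.   30. ]
```

View pics/w5.png

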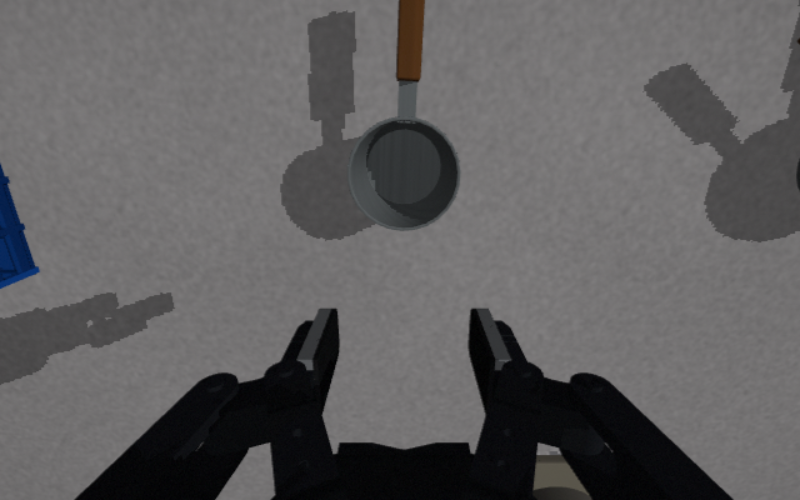

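The small pan's rim centre is at (405,174) and its grip runs up from (408,80) to (411,0), a heading of about -3°. Axis (468,194.7) to grip (579,189) is 111 mm, as specified. I will grip at a radius of 88.

Request:
{"name": "apply_moves", "arguments": {
  "targets": "0 0 0.02 0.1 -2.6 2.1 5.5; 0 0 0.04 0.2 -5.1 4.2 5.5; 0 0 0.054 0.3 -7.7 6.4 5.5; 0 0 0.054 0.45 -10.2 8.5 5.5; 0 0 0.054 0.56 -12.8 10.6 5.5"
}}

```text
time: 10.5
tool_pos: [557.2, 186.3, 114.5]
tcp_rot: [-180.0, -0.0, -93.1]
ft_force: [0.3, 0.5, 1.4]
finger_gap: 55.1
```

```bash
python3 - <<'E'
from h import *
find('wrist',dict(small_pan_grip=55))
s=sense(); nice(s)
im=np.asarray(snapshot('wrist'))
cv2.imwrite('pics/w6.png',im[:,:,::-1])
hsv=cv2.cvtColor(im,cv2.COLOR_RGB2HSV); m=((hsv[...,0]<20)&(hsv[...,1]>110)&(hsv[...,2]>40)).astype('u1')
n,l,st,ce=cv2.connectedComponentsWithStats(m); i=1+np.argmax(st[1:,4]); print(st[i],ce[i])
v,u=np.where(l==i)
for r in range(v.min()+8,v.max(),20):
    c=u[v==r]; print(r,c.min(),c.max(),atz('wrist',[r,(c.min()+c.max())/2],65,s).round(1))
go([555.9,190.3,36],-92.9)
E
```

```text
small_pan_grip wrist [187. 316.] 0.73 [579.2 189.1  55. ]
small_pan_grip wrist [ 10. 539.] 0.61 [680.9  50.8  55. ]
t 10.6 tcp [555.9 185.3 110.7] rpy [ 1.797e+02 -1.000e-01 -9.310e+01] F [-1.  -0.7 -0.9] gap 54.8
[ 297  128   29  118 3040] [311.88815789 185.53190789]
136 297 324 [615.3 188.4  65. ]
156 298 324 [602.8 188.9  65. ]
176 299 324 [589.6 189.5  65. ]
196 300 325 [575.9 189.8  65. ]
216 301 325 [561.5 190.4  65. ]
236 302 325 [546.4 191.   65. ]
shift cm [-0.45 -0.06  7.67] turn -0.004
```

Request:
{"name": "apply_moves", "arguments": {
  "targets": "0 0 -0.01 -0.3 0 1 5.5; 0 0 -0.01 -0.45 0 3 5.5; 0 0 -0.01 -0.45 0 5 5.5; 0 0 -0.01 -0.45 0 6.5 5.5; 0 0 -0.01 -0.45 0 7 5.5"
}}

```text
time: 11.15
tool_pos: [554.8, 192.2, 44.1]
tcp_rot: [179.9, -0.0, -92.4]
ft_force: [-0.6, -0.0, -0.1]
finger_gap: 55.0
```

```bash
python3 - <<'E'
from h import *
for i in range(3):
    nice(sense()); snapshot('wrist')
go([555.9,190.5,36],-92.3)
E
```

```text
t 11.15 tcp [554.8 192.2  44.1] rpy [179.9  -0.  -92.4] F [-0.6 -0.  -0.1] gap 55.0
t 11.2 tcp [554.9 192.3  44.1] rpy [179.9  -0.  -92.4] F [-0.9  0.6  0.3] gap 55.0
t 11.25 tcp [555.5 192.4  45.1] rpy [180.   -0.  -92.4] F [0.3 0.3 0.8] gap 54.8
shift cm [0.2  0.03 1.  ] turn -0.002
```

Request:
{"name": "apply_moves", "arguments": {
  "targets": "0 0 0 0.15 0 0.5 5.5; 0 0 0 0.15 0 0.85 4; 0 0 0 0.15 0 0.85 1.5; 0 0 0 0.15 0 0.85 1; 0 0 0 0.15 0 0.85 0.8",
  "force": 90
}}

```text
time: 11.8
tool_pos: [556.0, 191.0, 37.0]
tcp_rot: [180.0, 0.0, -92.4]
ft_force: [-1.0, 0.7, 0.9]
finger_gap: 16.5
```

Request:
{"name": "apply_moves", "arguments": {
  "targets": "0 0 0 0 0 0 0.8; 0 0 0 0 0 0 0.8; 0 0 0 0 0 0 0.8; 0 0 0 0 0 -0.3 0.8; 0 0 0 0 0 -1 0.8",
  "force": 90
}}

```text
time: 12.3
tool_pos: [555.3, 190.7, 46.1]
tcp_rot: [179.9, -0.0, -92.4]
ft_force: [-1.1, -0.3, -2.1]
finger_gap: 16.8
```

```bash
python3 - <<'E'
from h import *
nice(sense()); 
E
```

```text
t 12.3 tcp [555.3 190.7  46.1] rpy [179.9  -0.  -92.4] F [-1.1 -0.3 -2.1] gap 16.8
```

Held (gap 16.8, Fz −2.1 N). I lift and carry the pan over to the nest.

Request:
{"name": "apply_moves", "arguments": {
  "targets": "0 0 0 0 0 -1 0.8; 0 0 0 0 0 -3 0.8; 0 0 0 0 0 -6 0.8; 0 0 0 0 0 -9 0.8; 0 0 0 0 0 -10 0.8"
}}

```text
time: 12.8
tool_pos: [558.4, 191.5, 151.7]
tcp_rot: [-179.6, 0.1, -92.4]
ft_force: [0.6, -0.0, -1.9]
finger_gap: 16.6
```

Request:
{"name": "apply_moves", "arguments": {
  "targets": "0 0 0 1.5 0 0 0.8; 0 0 0 4 0 0 0.8; 0 0 0 7.2 0 0 0.8; 0 0 0 10.6 0 0 0.8; 0 0 0 14 0 0 0.8"
}}

```text
time: 13.3
tool_pos: [548.7, 49.2, 144.9]
tcp_rot: [179.9, -0.0, -92.4]
ft_force: [-0.0, -1.4, -2.3]
finger_gap: 16.4
```

Request:
{"name": "apply_moves", "arguments": {
  "targets": "0 0 0 3.5 0 0 0.8; 0 0 0 7 0 0 0.8; 0 0 0 10.5 -0.2 0 0.8; 0 0 0 14 -0.4 0 0.8; 0 0 0 17.5 -0.6 0 0.8"
}}

```text
time: 13.8
tool_pos: [547.2, -125.9, 145.0]
tcp_rot: [179.9, 0.0, -92.4]
ft_force: [0.8, 0.7, -1.9]
finger_gap: 16.7
```

Request:
{"name": "apply_moves", "arguments": {
  "targets": "0 0 0.13 3.5 0 0 0.8; 0 0 0.26 7 0 0 0.8; 0 0 0.4 10.5 0 0 0.8; 0 0 0.53 13.5 -0.1 0 0.8; 0 0 0.66 16 -0.2 0 0.8"
}}

```text
time: 14.3
tool_pos: [542.2, -286.0, 144.7]
tcp_rot: [179.9, -0.0, -130.6]
ft_force: [-0.1, 0.1, -2.2]
finger_gap: 17.1
```

```bash
python3 - <<'E'
from h import *
snapshot('top');snapshot('top')
nice(sense()); s=sense()
save('top','t7.png',crop=(130,330,320,520),scale=3)
for q in('small_pan_center','small_pan_grip'): 
    for c,z in(('top',{'small_pan_center':140,'small_pan_grip':165}[q]),):
        for r in place_of(c,q)[:2]: print(q,r['confidence'],atz(c,r['at'],z).round(1))
snapshot('scene')
for q in('small_pan_center','small_pan_grip'): 
    for r in place_of('scene',q)[:2]: print(q,r['confidence'],atz('scene',r['at'],{'small_pan_center':140,'small_pan_grip':165}[q]).round(1))
save('scene','s7.png',crop=(30,230,150,410),scale=3)
E
```

```text
t 14.4 tcp [ 542.1 -287.4  144.8] rpy [ 1.799e+02 -1.000e-01 -1.307e+02] F [-0.1 -0.1 -2.4] gap 16.9
small_pan_center 0.75 [ 482.  -215.8  140. ]
small_pan_grip 0.85 [ 561.1 -295.6  165. ]
```

View pics/s7.png

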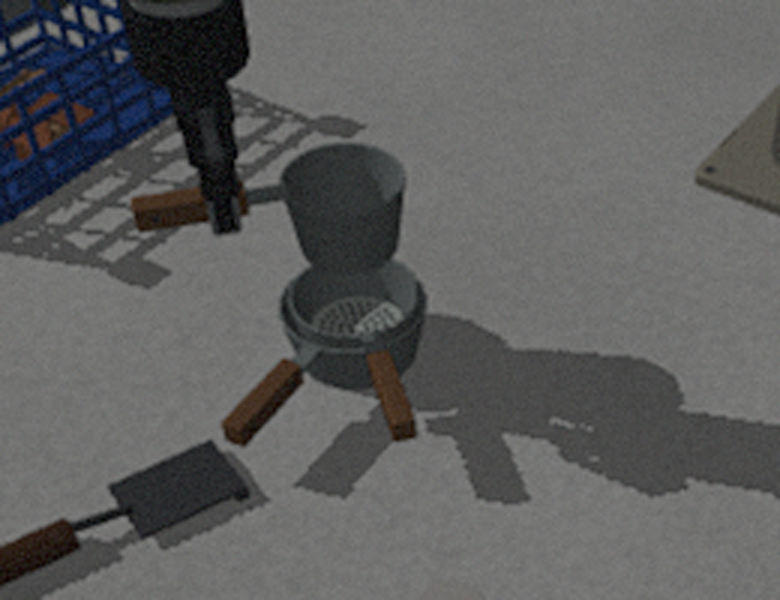

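The small pan hangs level from the gripper over the nest: pan at (345,205), nest at (355,320), disc raised and visible. I check its axis with a rim fit in the top and scene views.

```bash
python3 - <<'E'
from fit import *
for i in range(3): snapshot('top')
s=sense(); nice(s)
for c in('top','scene'):
    im=np.asarray(snapshot(c))
    im=cv2.GaussianBlur(im,(0,0),0.8)
    print(c,'small',fit(im,[(46,168)],[476,-229.],s,c,maxd=4),'mid',fit(im,[(53,60),(50,60)],[476,-229.],s,c,maxd=4),'big',fit(im,[(60,50)],[477,-230.],s,c,maxd=4))
E
```

```text
t 14.9 tcp [ 544.2 -283.4  146.9] rpy [-180.     0.  -130.2] F [ 0.1 -0.1 -2.3] gap 16.6
top small (array([ 468.951, -203.916]), np.float64(1.14)) mid (array([ 467.247, -216.292]), np.float64(1.1)) big (array([ 473.219, -226.855]), np.float64(1.3))
scene small (array([ 477.612, -225.204]), np.float64(1.33)) mid (array([ 487.185, -225.096]), np.float64(1.64)) big (array([ 475.573, -226.663]), np.float64(1.61))
```

Those fits are too coarse to use, so I rely on kinematics: the settled TCP puts the small pan's axis at about (477,-227) against the middle's (476,-228). I lower gently.

Request:
{"name": "apply_moves", "arguments": {
  "targets": "0 0 0 0 0 1 0.8; 0 0 0 0 0 2.5 0.8; 0 0 0 0 0 4 0.8; 0 0 0 0 0 5.3 0.8; 0 0 0 0 0 6 0.8"
}}

```text
time: 15.5
tool_pos: [542.6, -283.2, 83.8]
tcp_rot: [179.8, -0.0, -130.2]
ft_force: [-0.2, 0.1, -1.9]
finger_gap: 16.5
```

Request:
{"name": "apply_moves", "arguments": {
  "targets": "0 0 0 0 0 0.2 0.8; 0 0 0 0 0 0.5 0.8; 0 0 0 0 0 0.8 0.8; 0 0 0 0 0 1 0.8; 0 0 0 0 0 1 0.8"
}}

```text
time: 16.0
tool_pos: [544.0, -284.0, 76.8]
tcp_rot: [-180.0, 0.0, -130.2]
ft_force: [-0.3, -0.8, -3.0]
finger_gap: 16.2
```

```bash
python3 - <<'E'
from h import *
for i in range(3): nice(sense()); snapshot('scene')
save('scene','s8.png',crop=(80,210,180,350),scale=4)
E
```

```text
t 16.0 tcp [ 544.  -284.    76.8] rpy [-180.     0.  -130.2] F [-0.3 -0.8 -3. ] gap 16.2
t 16.05 tcp [ 544.1 -284.1   77. ] rpy [-180.     0.  -130.2] F [-0.4 -0.4 -2.7] gap 16.4
t 16.1 tcp [ 544.1 -284.1   77.1] rpy [-180.     0.  -130.2] F [-0.  -0.3 -2. ] gap 16.6
```

View pics/s8.png

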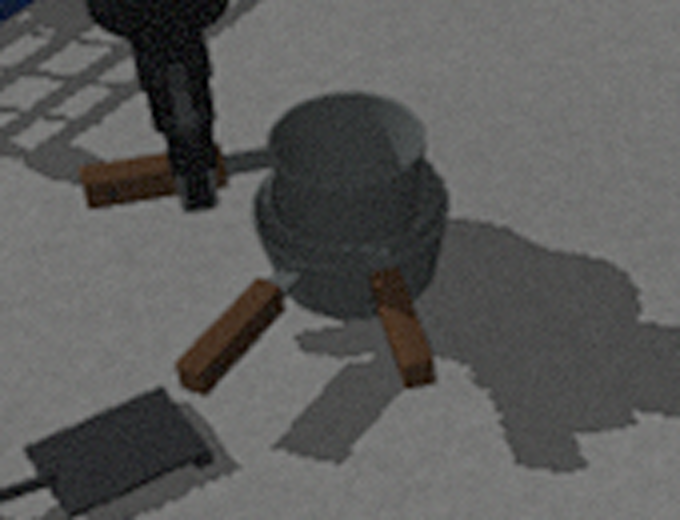

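The pan is inside the middle rim and roughly centred. Now I lower slowly, watching the force.

Request:
{"name": "apply_moves", "arguments": {
  "targets": "0 0 0 0 0 0.3 0.8; 0 0 0 0 0 0.6 0.8; 0 0 0 0 0 0.8 0.8; 0 0 0 0 0 1 0.8; 0 0 0 0 0 1.1 0.8"
}}

```text
time: 16.7
tool_pos: [543.8, -283.9, 65.4]
tcp_rot: [180.0, -0.0, -130.2]
ft_force: [-0.1, 0.2, -2.9]
finger_gap: 16.5
```

Request:
{"name": "apply_moves", "arguments": {
  "targets": "0 0 0 0 0 0.05 0.8; 0 0 0 0 0 0.1 0.8; 0 0 0 0 0 0.15 0.8; 0 0 0 0 0 0.2 0.8; 0 0 0 0 0 0.2 0.8"
}}

```text
time: 17.2
tool_pos: [544.0, -284.0, 63.8]
tcp_rot: [-180.0, 0.0, -130.2]
ft_force: [-0.0, 1.2, -2.2]
finger_gap: 16.6
```

Request:
{"name": "apply_moves", "arguments": {
  "targets": "0 0 0 0 0 0.05 0.8; 0 0 0 0 0 0.1 0.8; 0 0 0 0 0 0.15 0.8; 0 0 0 0 0 0.2 0.8; 0 0 0 0 0 0.2 0.8"
}}

```text
time: 17.7
tool_pos: [543.9, -284.0, 61.7]
tcp_rot: [180.0, -0.0, -130.2]
ft_force: [0.1, -1.2, -1.1]
finger_gap: 15.9
```

Request:
{"name": "apply_moves", "arguments": {
  "targets": "0 0 0 0 0 0.05 0.8; 0 0 0 0 0 0.1 0.8; 0 0 0 0 0 0.15 0.8; 0 0 0 0 0 0.15 0.8; 0 0 0 0 0 0.15 0.8"
}}

```text
time: 18.2
tool_pos: [544.2, -284.1, 60.6]
tcp_rot: [-180.0, 0.0, -130.2]
ft_force: [-0.5, -0.3, 0.4]
finger_gap: 16.3
```

Contact: Fz has gone from −2.2 to +0.4 N at TCP z 60.6, so the underside is at about 24 and the disc at about +13, as measured. I let go and rise.

Request:
{"name": "apply_moves", "arguments": {
  "targets": "0 0 0 0 0 0 1.8; 0 0 0 0 0 0 2.5; 0 0 0 0 0 0 3.2; 0 0 0 0 0 0 4; 0 0 0 0 0 0 4"
}}

```text
time: 18.7
tool_pos: [544.0, -284.0, 60.3]
tcp_rot: [180.0, 0.0, -130.2]
ft_force: [-0.4, -0.3, -0.7]
finger_gap: 39.7
```

Request:
{"name": "apply_moves", "arguments": {
  "targets": "0 0 0 0 0 -0.5 4; 0 0 0 0 0 -2 4; 0 0 0 0 0 -4 4; 0 0 0 0 0 -7 4; 0 0 0 0 0 -10 4"
}}

```text
time: 19.2
tool_pos: [543.9, -284.0, 162.5]
tcp_rot: [-180.0, 0.0, -130.2]
ft_force: [0.2, -0.5, -0.2]
finger_gap: 39.8
```

Request:
{"name": "apply_moves", "arguments": {
  "targets": "0 0 0 0 1 -2 2; 0 0 0 0 2 -4 0; 0 0 0 0 2 -6 0; 0 0 0 0 2 -6 0; 0 0 0 0 2 -6 0"
}}

```text
time: 19.7
tool_pos: [529.2, -271.4, 221.6]
tcp_rot: [-179.9, 0.0, -130.2]
ft_force: [-0.2, 0.2, -1.4]
finger_gap: 0.2
```

```bash
python3 - <<'E'
from fit import *
snapshot('wrist')
s=sense(); nice(s)
find('wrist',dict(big_pan_grip=46,middle_pan_grip=56,small_pan_grip=79,small_pan_center=54))
find('top',dict(big_pan_grip=46,middle_pan_grip=56,small_pan_grip=79,small_pan_center=54))
save('scene','s9.png',crop=(60,220,180,390),scale=3.5)
E
```

```text
t 19.75 tcp [ 528.7 -271.1  220.3] rpy [-180.     0.  -130.2] F [-0.7 -0.2  0.1] gap -0.0
big_pan_grip wrist [158. 240.] 0.98 [ 601.2 -216.1   46. ]
middle_pan_grip wrist [239. 220.] 0.68 [ 549.3 -135.1   56. ]
small_pan_grip wrist [140. 324.] 0.69 [ 561.2 -300.5   79. ]
small_pan_center wrist [236. 320.] 0.9 [ 478.2 -224.    54. ]
big_pan_grip top [196. 414.] 0.9 [ 603.7 -213.1   46. ]
middle_pan_grip top [215. 384.] 0.84 [ 550.4 -138.9   56. ]
small_pan_center top [249. 420.] 0.89 [ 473.9 -226.9   54. ]
```

View pics/s9.png

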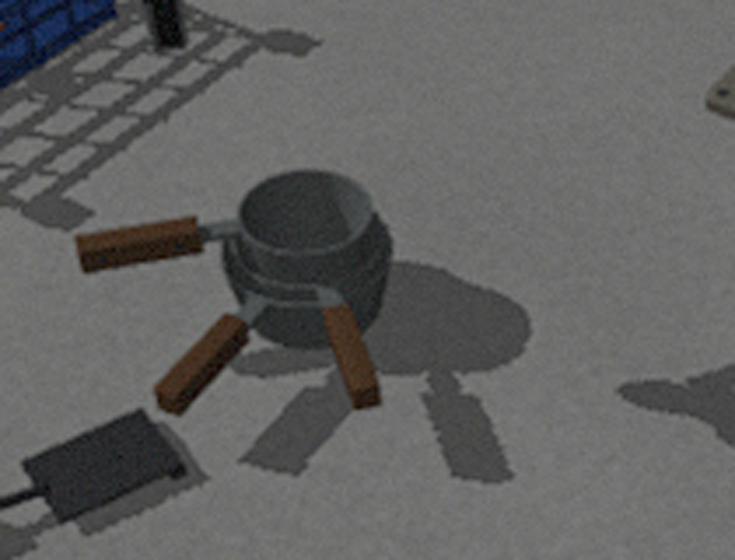

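The small pan stands on the raised disc with the handles fanned (headings about 51°, 5° and −41°). I press at its centre with shut fingers.

Request:
{"name": "apply_moves", "arguments": {
  "targets": "0 0 0 0 2 1 0; 0 0 0 0 4 3 0; 0 0 0 0 6 5.5 0; 0 0 0 0 6.8 8 0; 0 0 0 0 6.8 10 0"
}}

```text
time: 20.8
tool_pos: [475.7, -226.1, 118.9]
tcp_rot: [179.9, -0.0, -130.2]
ft_force: [0.4, 0.1, -0.3]
finger_gap: 0.2
```

Request:
{"name": "apply_moves", "arguments": {
  "targets": "0 0 0 0 0 2 0; 0 0 0 0 0 4 0; 0 0 0 0 0 6 0; 0 0 0 0 0 7.5 0; 0 0 0 0 0 8 0"
}}

```text
time: 21.3
tool_pos: [475.7, -226.5, 38.4]
tcp_rot: [179.8, -0.0, -130.2]
ft_force: [-0.6, -0.2, -1.4]
finger_gap: 0.4
```

```bash
python3 - <<'E'
from h import *
for i in range(3): nice(sense()); snapshot('scene')
E
```

```text
t 21.3 tcp [ 475.7 -226.5   38.4] rpy [ 179.8   -0.  -130.2] F [-0.6 -0.2 -1.4] gap 0.4
t 21.35 tcp [ 475.8 -226.6   38.6] rpy [ 179.9   -0.  -130.2] F [-0.9 -0.2 -0.5] gap -0.1
t 21.4 tcp [ 476.4 -226.9   39.7] rpy [ 179.9   -0.  -130.2] F [-0.2 -1.   0.5] gap 0.0
```

Next, 10 mm down to just above the floor (about 28), then in fine steps.

Request:
{"name": "apply_moves", "arguments": {
  "targets": "0 0 0 0 0 0.3 0; 0 0 0 0 0 0.6 0; 0 0 0 0 0 0.8 0; 0 0 0 0 0 1 0; 0 0 0 0 0 1 0"
}}

```text
time: 21.95
tool_pos: [476.6, -227.0, 30.0]
tcp_rot: [180.0, -0.0, -130.2]
ft_force: [-0.7, 1.3, -1.0]
finger_gap: 0.0
```

Request:
{"name": "apply_moves", "arguments": {
  "targets": "0 0 0 0 0 0.06 0; 0 0 0 0 0 0.12 0; 0 0 0 0 0 0.18 0; 0 0 0 0 0 0.24 0; 0 0 0 0 0 0.3 0"
}}

```text
time: 22.45
tool_pos: [476.9, -227.2, 27.5]
tcp_rot: [-180.0, -0.0, -130.2]
ft_force: [-1.0, 1.0, 2.9]
finger_gap: 0.2
```

Request:
{"name": "apply_moves", "arguments": {
  "targets": "0 0 0 0 0 0.06 0; 0 0 0 0 0 0.12 0; 0 0 0 0 0 0.18 0; 0 0 0 0 0 0.24 0; 0 0 0 0 0 0.3 0"
}}

```text
time: 22.95
tool_pos: [476.9, -227.2, 24.3]
tcp_rot: [-180.0, 0.0, -130.2]
ft_force: [-0.8, 0.9, 4.0]
finger_gap: -0.1
```

The disc slides at 4 N plus the pan's 2 N weight, about 6 N as expected. I continue.

Request:
{"name": "apply_moves", "arguments": {
  "targets": "0 0 0 0 0 0.08 0; 0 0 0 0 0 0.16 0; 0 0 0 0 0 0.24 0; 0 0 0 0 0 0.32 0; 0 0 0 0 0 0.4 0"
}}

```text
time: 23.45
tool_pos: [476.9, -227.2, 20.2]
tcp_rot: [-180.0, 0.0, -130.2]
ft_force: [-1.5, 0.5, 3.7]
finger_gap: -0.2
```

Request:
{"name": "apply_moves", "arguments": {
  "targets": "0 0 0 0 0 0.06 0; 0 0 0 0 0 0.12 0; 0 0 0 0 0 0.18 0; 0 0 0 0 0 0.24 0; 0 0 0 0 0 0.3 0"
}}

```text
time: 23.95
tool_pos: [476.9, -227.2, 17.3]
tcp_rot: [-180.0, 0.0, -130.2]
ft_force: [-0.2, 0.7, 3.8]
finger_gap: 0.0
```

Request:
{"name": "apply_moves", "arguments": {
  "targets": "0 0 0 0 0 0.02 0; 0 0 0 0 0 0.05 0; 0 0 0 0 0 0.08 0; 0 0 0 0 0 0.1 0; 0 0 0 0 0 0.1 0"
}}

```text
time: 24.45
tool_pos: [476.9, -227.2, 16.3]
tcp_rot: [-180.0, 0.0, -130.2]
ft_force: [0.2, -0.4, 3.8]
finger_gap: 0.3
```

Request:
{"name": "apply_moves", "arguments": {
  "targets": "0 0 0 0 0 0.02 0; 0 0 0 0 0 0.04 0; 0 0 0 0 0 0.06 0; 0 0 0 0 0 0.08 0; 0 0 0 0 0 0.08 0"
}}

```text
time: 24.95
tool_pos: [476.8, -227.2, 15.5]
tcp_rot: [-180.0, 0.0, -130.2]
ft_force: [-0.4, -0.4, 2.7]
finger_gap: -0.1
```

Request:
{"name": "apply_moves", "arguments": {
  "targets": "0 0 0 0 0 0.01 0; 0 0 0 0 0 0.02 0; 0 0 0 0 0 0.04 0; 0 0 0 0 0 0.05 0; 0 0 0 0 0 0.05 0"
}}

```text
time: 25.45
tool_pos: [476.9, -227.2, 15.1]
tcp_rot: [-180.0, -0.0, -130.2]
ft_force: [-0.9, 0.7, 3.8]
finger_gap: -0.1
```

Request:
{"name": "apply_moves", "arguments": {
  "targets": "0 0 0 0 0 0.01 0; 0 0 0 0 0 0.02 0; 0 0 0 0 0 0.04 0; 0 0 0 0 0 0.05 0; 0 0 0 0 0 0.05 0"
}}

```text
time: 25.95
tool_pos: [476.9, -227.2, 15.0]
tcp_rot: [180.0, -0.0, -130.2]
ft_force: [-3.4, 2.5, 9.4]
finger_gap: -0.2
```

The hard stop is at z=15.0, exactly home, with the force up to 9.4 N. One small further press to confirm, then I rise and check.

Request:
{"name": "apply_moves", "arguments": {
  "targets": "0 0 0 0 0 0.01 0; 0 0 0 0 0 0.02 0; 0 0 0 0 0 0.03 0; 0 0 0 0 0 0.03 0; 0 0 0 0 0 0.03 0"
}}

```text
time: 26.45
tool_pos: [476.9, -227.2, 15.0]
tcp_rot: [-180.0, -0.0, -130.2]
ft_force: [-4.0, 1.9, 12.7]
finger_gap: 0.1
```

Request:
{"name": "apply_moves", "arguments": {
  "targets": "0 0 0 0 0 -0.2 0; 0 0 0 0 0 -1.5 0; 0 0 0 0 0 -4 0; 0 0 0 0 0 -8 0; 0 0 0 0 0 -12 0"
}}

```text
time: 26.95
tool_pos: [476.0, -226.7, 135.3]
tcp_rot: [179.9, -0.0, -130.2]
ft_force: [-0.1, 0.9, 0.4]
finger_gap: -0.2
```

Request:
{"name": "apply_moves", "arguments": {
  "targets": "0 0 0 0 1.5 -2 0; 0 0 0 0 3.5 -4 0; 0 0 0 0 5.5 -6 0; 0 0 0 0 6.5 -8 0; 0 0 0 0 7 -8.5 0"
}}

```text
time: 27.45
tool_pos: [423.9, -182.0, 222.3]
tcp_rot: [-179.8, 0.1, -130.2]
ft_force: [-0.3, -0.1, -0.0]
finger_gap: -0.2
```

```bash
python3 - <<'E'
from fit import *
for i in range(3): snapshot('wrist')
s=sense(); nice(s)
im=np.asarray(snapshot('wrist'))
for n,sp in [('big',[(60,50),(57,50)]),('mid',[(53,60),(50,60)]),('small@71',[(46,71),(43,71)]),('small@75',[(46,75),(43,75)]),('small@84',[(46,84),(43,84)])]:
    print(n,fit(im,sp,[477,-228.],s))
    if n in('mid','small@71'): print('  tilt',fit(im,sp,[477,-228.,.1,.001,.001],s))
for c in('wrist','top','scene'): find(c,dict(big_pan_grip=46,middle_pan_grip=56,small_pan_grip=66))
find('top',dict(trowel=0,tub=0,brush=0))
cv2.imwrite('pics/w10.png',cv2.resize(im[:,:,::-1],None,fx=1.25,fy=1.25))
save('scene','s10.png',crop=(60,220,180,390),scale=3.5)
E
```

```text
t 27.6 tcp [ 423.5 -182.1  219.2] rpy [-180.     0.  -130.2] F [-0.1  1.4 -0.3] gap 0.2
big (array([ 477.127, -229.693]), np.float64(1.12))
mid (array([ 471.78 , -224.774]), np.float64(0.92))
  tilt (array([ 4.71765e+02, -2.24756e+02,  1.01000e-01,  1.00000e-03,
        1.00000e-03]), np.float64(0.92))
small@71 (array([ 477.444, -227.362]), np.float64(0.59))
  tilt (array([ 4.77486e+02, -2.27370e+02,  1.03000e-01,  1.00000e-03,
        1.00000e-03]), np.float64(0.6))
small@75 (array([ 478.18 , -226.769]), np.float64(0.75))
small@84 (array([ 477.239, -228.591]), np.float64(0.71))
big_pan_grip wrist [  7. 225.] 0.75 [ 602.3 -216.9   46. ]
middle_pan_grip wrist [112. 202.] 0.62 [ 551.4 -135.2   56. ]
big_pan_grip top [199. 415.] 0.74 [ 597.5 -215.4   46. ]
middle_pan_grip top [218. 381.] 0.88 [ 543.5 -131.3   56. ]
big_pan_grip scene [164. 235.] 0.88 [ 606.1 -219.2   46. ]
middle_pan_grip scene [163. 279.] 0.6 [ 556.2 -133.1   56. ]
middle_pan_grip scene [134. 270.] 0.28 [ 490.  -208.2   56. ]
trowel top [160. 428.] 0.87 [ 713.2 -255.     0. ]
tub top [164. 322.] 0.56 [687.2  18.1   0. ]
brush top [146. 225.] 0.75 [723.7 276.    0. ]
```

View pics/s10.png

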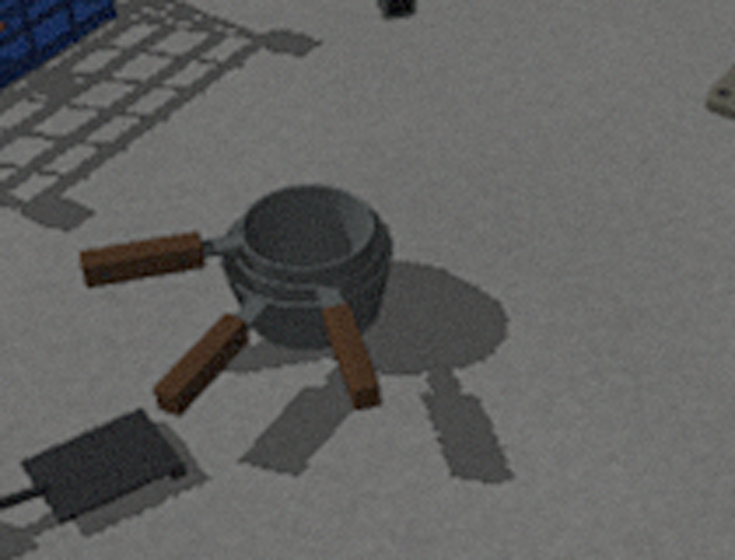

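View pics/w10.png

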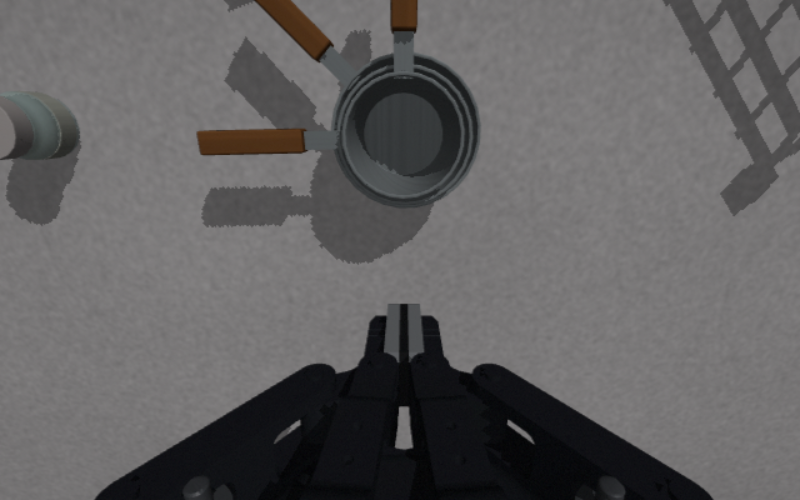

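The rims are concentric at about (405,130), all three are stepped and level, and the handles fan out about 45° apart. The trowel, tub and brush are where they were. I hand in.

```bash
python3 -c "
from bench import *
print(hand_in())"
```

```text
the job is handed in; nothing more can be done
None
```

The three pans are nested, the gripper is clear of everything, and the job was handed in at about 28 s of robot time.

- **Middle pan:** I pushed its handle sideways along an arc until the pan dropped. A rim fit then matched its home height of 60 mm, and its handle sits about 46° to one side of the big pan's.
- **Small pan:** I carried it by the grip and lowered it until the disc took its weight, then let go. I pressed its floor with shut fingers; the disc slid at about 4 N of press plus the pan's 2 N, and stopped hard with the tip at z = 15.0 mm, the home height. The peak vertical press was about 13 N.
- **Last checks:** In the last pictures all three rims look level and concentric, and the handles point to about 51°, 5° and −41°. The big pan's axis measured (477.1, −229.7) against (477.2, −230.0) right after the push; I made no rim fit before the push. The trowel, tub and brush read the same as at the start, within the detector's scatter.

Some checks disagreed or were weak:
- The last rim fit of the middle pan, with its rim partly hidden, came out about 5 mm off its earlier fit. The picture does not show such a shift.
- The fit of the small rim's height separated 71 mm from 75 and 84 mm only weakly (residuals 0.59, 0.75 and 0.71 px). The tilt fit never moved from its start values, so level is judged by eye and by the contact height.
- Rim fits in the top and scene views before the lowering were too coarse, so I placed the small pan by arm position instead.

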